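# Crank the die vise shut

## Task

Lift the loose crank off its parking post, put its foot into the round well of the die vise and feel for the hidden sprung hex, pressing only lightly while you turn it, until the crank drops fully home. Then use the crank to wind clockwise (seen from above) until the jaw reaches its stop and the cutting die is clamped. Leave the crank standing fully home in the well, let go of everything, do not push on the vise or its jaw with the hand itself, and leave the other things on the board where they are.

Things in the scene. Friction and masses are not known exactly. Their poses are not given: they have to be found in the camera images.
- crank: Loose steel crank, about 0.3 kg, standing upright. Origin: centre of its foot's underside; z up, x along the crank arm. Round shaft 45 mm diameter, z 0 to 46 mm; flat arm 20 mm wide, z 46 to 54 mm, reaching to x = 84 mm; square steel head to grip on the shaft's axis, 24 x 24 mm, sides along x and y, z 54 to 94 mm; black knob 20 mm diameter at x = 77 mm, z 54 to 78 mm.
- crank_foot (a point): Centre of the underside of the crank's foot, on the shaft's axis (same point as the crank's origin). The lowest 18 mm of the shaft is hollow: a six-sided socket, 31 mm across flats, open below. At the start it stands loosely over the pin of the parking post.
- stand: Parking post for the crank, fixed: wooden base 90 x 90 x 12 mm with a steel pin 26 mm diameter standing 16 mm above the wood. The crank's socket stands loosely over the pin, its foot on the wood. Origin: centre of the underside; z up.
- vise: Grey die vise, fixed, base 190 (x) x 110 (y) x 14 mm. Origin: centre of the underside; z up, x from the well towards the fixed jaw. Well at x = -55 mm, top 48 mm high; jaw in the middle, 45 mm high; fixed jaw at x = 60 to 78 mm, 50 mm high. Seated, the crank's arm passes over all of it (arm underside 60 mm above the board).
- well_mouth (a point): Centre of the well's mouth, 48 mm above the board: a round vertical hole 49 mm in diameter and 34 mm deep, with an 8 mm deep funnel at the mouth widening to 58 mm. Deep in it, hidden, on the axis, black and greased, stands a steel hex spindle, 30 mm across flats, 14 mm tall above the well's floor, top edges bevelled.
- well_floor (a point): Centre of the well's floor, 34 mm below its mouth, 14 mm above the board. The crank is fully home when its foot stands on this floor. The hex's angle at the start is unknown and differs each time; the socket drops over it only when the two line up within about 4 degrees (every 60 degrees). Out of line, the foot rests on the hex about 13 mm above the floor.
- push (a joint): How far the sprung hex spindle is pressed down, m: 0 = up, 0.008 = bottomed. A crank set on it out of line pushes it down against 3 N at first and 1.5 N more per mm; it pops up into the socket once lined up. Beyond 0.0065 (about 13 N) the spring is harmed.
- jaw (a joint): Travel of the moving jaw towards the fixed jaw, m: 0 = open (start), 0.016 = at its stop. Driven by the hex spindle: 13.3 mm per rad of clockwise turn seen from above, hard stops at 0 and 1.2 rad (at the start it cannot turn anticlockwise). It takes 0.1 to 0.2 N m and stays where it is left. The socket has about 4 degrees of play on the hex to each side.
- jaw_top (a point): Middle of the top of the moving dark steel jaw (14 x 86 x 30 mm), 45 mm above the board.
- pad: Brass pad on the moving jaw, 6 x 60 x 24 mm, sprung, gives way up to 9 mm; presses the die against the fixed jaw. Origin: centre of its underside.
- die: Dark strip-steel cutting die, 75 x 34 x 30 mm, standing loose in the vise between pad and fixed jaw. Origin: centre of its underside, x along its length.
- weight: Weight block with a wooden knob, 50 x 62 x 48 mm, a bystander. Origin: centre of its underside.
- awl: Awl with a wooden handle, 26 x 132 x 26 mm, a bystander. Origin: centre of its underside.
- blanks: Tied stack of tan leather blanks, 93 x 60 x 21 mm, a bystander. Origin: centre of its underside.
- punch: Steel hole punch, 18 x 104 x 18 mm, a bystander. Origin: centre of its underside.
Not all that is in view belongs to the job. Leave any turquoise look-alike of the stand alone.

How it is judged:
By the outcome, as a careful person would: the job done as asked, in the order asked, and still so for the second after the job is handed in, with the robot touching nothing.
It also fails if it takes over 64 s, if anything falls off the work surface, if the arm or the gripper's body presses on something with over 40 N, if the wrist force passes 120 N, or if a joint passes its speed limit or range.

## Robot

A 6-joint arm with a two-finger parallel gripper is mounted at the origin on a cart in front of the work surface, level with it; the furniture and walls round the work are solid. World frame = base frame: x ahead of the robot, y to its left, z up, the work surface at z = 0. Lengths are in mm, angles in rad, forces in N, time in s.
With the tool pointing down it reaches from about 350 to 875 mm from the base axis. Payload 4.2 kg.
Tool frame: the origin (TCP) lies between the finger pads; the fingertips stand 19 mm ahead of it and the grasp point (between the pads) is the TCP; y points along the fingers, z is the direction in which the jaws open and shut, and the axes are right-handed (so a half turn about y gives the same grasp; the last joint's range is limited). The gripper opens to 85 mm and grips with 20 to 120 N. Pads are 22 mm wide; open, the fingers measure 114 mm over their backs; the gripper's body (76 mm by 85 mm) begins 54 mm behind the grasp point. The pads swing forward as they close: fully open they stand 13 mm farther back than shut.
Start: joints at [-0.949, 0.385, 0.008, 0, -1.194, -0.259], TCP at [221.822, -584.289, 250.312] pointing down, gripper open.
Joint ranges: [-3.14, 3.14], [-1.21, 2.06], [-1.07, 1.41], [-3.16, 2.05], [-2.99, -0.16], [-3.1, 3.1]. Speed limits (rad/s): [2.79, 2.79, 3.14, 3.14, 3.14, 3.14].

## Interface

Orientations are given as a unit quaternion [x, y, z, w].
In Python, from bench import arm gives the robot as it stands.
- The arm moves only by the shell command python3 -m inch 'ROWS'. ROWS is JSON, a list of rows, each a list of 7 numbers: the opening, from 0 (shut) to 1 (fully open), then the shift along the tool's x, y, z in cm, then the turn, a rotation vector about the tool's x, y, z in degrees. A call has 1 to 20 rows; each row is the pose to reach, as a shift and turn from the pose commanded when the call began, along the tool's axes at that moment; what a row does not reach only later rows make up. A row lasts 1/12 s, in which the tool goes at most 41.7 mm and 7.16 degrees, less where a joint would pass 70% of its speed; a pose out of reach is approached as far as the arm can. A call with a gripper value outside its range is refused whole. The fingers move at their own pace and stop on an object; the grip force is fixed at half the most. Time passes only in rows, so rows that repeat a pose let the fingers close. It gives the time, the measured TCP pose, the force and the opening at its end, in the units of the state.
- arm.read_state(): the state, without advancing time (a new reading comes with each control period).
- arm.get_image(name): name is "scene" or "top" or "wrist"; returns the picture (400x640x3 uint8, red, green, blue); there is no depth.
- arm.camera_params(name): a dict with "fx", "fy", "cx", "cy" (pixels), "rvec" (rotation vector, rad) and "tvec" (3), from world to camera coordinates, as OpenCV has them. Camera axes: x right, y down, z forward; pixel columns grow to the right and rows downward; lengths in mm; the calibration is good to about 2 mm. A picture is of the moment at which its call begins: read the wrist's pose just before it. camera_params takes no time and is no camera call; for the wrist camera it gives the pose at the moment of the call.
- arm.job_done(): hands the job in, once; it reports no verdict.
Trained networks look in the newest picture that a camera, given by its name, has taken for a name from the list of things; names that differ only in an ending like _2 or _b are one class to them, and where a whole thing is asked for, a point or a joint stands for the part that bears it (a point fixed in the world has none). Each returns a list of dicts, best first, with "conf" (0 to 1); they miss things now and then, are a little off and sometimes report something else, mostly with a low value. They report only what shows in the picture. A call takes as long as a camera call. They do not tell look-alikes from the thing itself.
- arm.masks_of(label, camera): "mask" (400x640 bool, what is visible of it) and "extent" ([left, top, width, height] in pixels, round what is visible of it).
The state is a dict: "clock": time; "joints": joint angles; "joint_vel": joint speeds; "joint_efforts": joint torques, N m; "position": TCP position; "ee_rot": TCP orientation; "contact_force": force on the tool from outside, world axes, zero at the start; "wrist_torque": the same for the moment, N m; "gripper_width": finger opening in mm.
Only numpy, scipy, OpenCV 4.12 (cv2) and the standard library are available. Lean on these libraries where they do the work, as an engineer would, in place of code of your own. Each camera call takes 0.05 s, during which the arm holds its last target.

## Working session

There is one attempt and no reset: what is moved stays moved. The work goes in short steps, Python scripts to look and compute and a shell command to move; the robot and the scene stay as the last step left them, time stands still between calls to the robot, and variables do not carry over. Pictures are saved under pics/ and viewed, and the job is handed in when it is done.

```bash
mkdir -p pics; ls
python3 - <<'E'
from bench import arm
import cv2
s=arm.read_state()
for k in s: print(k,s[k])
for n in ("scene","top","wrist"):
    im=arm.get_image(n); cv2.imwrite(f"pics/{n}0.png",im[:,:,::-1])
    print(n,arm.camera_params(n))
E
```

```text
pics
clock 0.0
joints [-9.49404058e-01  3.85553843e-01  6.63726925e-03 -5.03543164e-04
 -1.19400665e+00 -2.58609662e-01]
joint_vel [ 0.00148703 -0.00022859 -0.00058979 -0.00039197 -0.00120598 -0.00011468]
joint_efforts [-4.70505202e-04 -3.92289126e+01  1.88393748e+01  4.18629795e+00
 -4.84386866e-03  1.21503942e-05]
position [ 221.6328562  -583.80464492  249.22698435]
ee_rot [-0.69476635 -0.12732554  0.12766671  0.69626801]
contact_force [-0.10980209 -0.72703878  0.37375248]
wrist_torque [-0.05946474  0.0158855  -0.01464391]
gripper_width 85.35302690972951
scene {'fx': 444.5053666540708, 'fy': 444.5053666540708, 'cx': 327.15014004407317, 'cy': 204.43117706743348, 'rvec': array([ 1.14065384, -2.20668579,  1.14566228]), 'tvec': array([273.70916967, 336.48606642, 946.27079859])}
top {'fx': 451.3154540236725, 'fy': 451.3154540236725, 'cx': 320.75770593079574, 'cy': 198.64210724659583, 'rvec': array([ 2.14112524, -2.11163614,  0.21569189]), 'tvec': array([ -66.54109493,  542.66197444, 1151.39016795])}
wrist {'fx': 280.14611864229414, 'fy': 280.14611864229414, 'cx': 314.76209268339886, 'cy': 202.23764539192723, 'rvec': array([-1.67105375, -2.41965522, -0.38281612]), 'tvec': array([624.18651201, -39.60503457, 380.56155645])}
```

View pics/scene0.png

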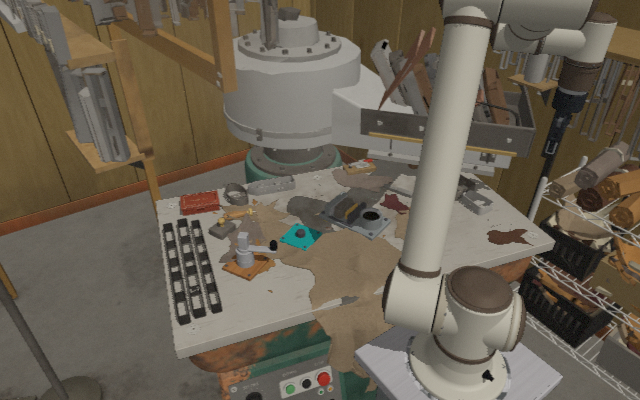

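View pics/top0.png

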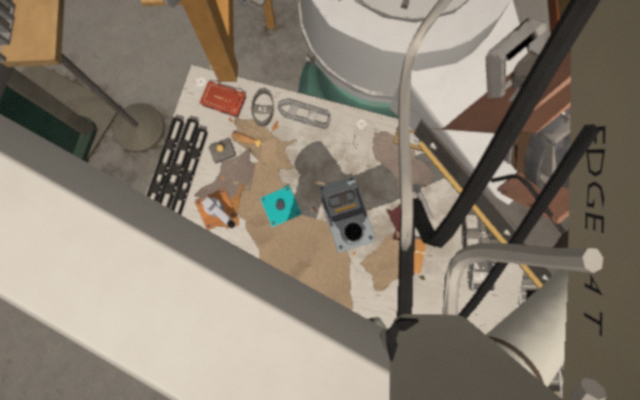

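View pics/wrist0.png

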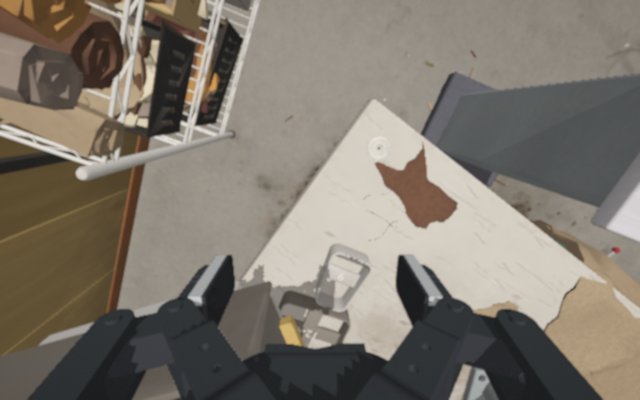

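The scene view shows the crank on its orange stand at (245,250), with its knob at (272,245). The vise is at (360,215) with the well at about (371,217), and the turquoise decoy at (300,236). In the top view the crank is at (213,210) and the well at (353,232).

```bash
cat > h.py <<'E'
from bench import arm
import numpy as np, cv2
from scipy.spatial.transform import Rotation as R
def cam(n):
    p=arm.camera_params(n); Rm=R.from_rotvec(p['rvec']).as_matrix(); t=np.array(p['tvec'])
    K=np.array([[p['fx'],0,p['cx']],[0,p['fy'],p['cy']],[0,0,1]]); return K,Rm,t
def proj(c,P):
    K,Rm,t=c; q=(Rm@np.atleast_2d(P).T).T+t; q=q@K.T; return q[:,:2]/q[:,2:]
def onz(c,uv,z):
    K,Rm,t=c; o=-Rm.T@t; d=Rm.T@np.linalg.inv(K)@np.array([*uv,1.]); return o+d*(z-o[2])/d[2]
E
python3 - <<'E'
from h import *
for n in ("top","scene"):
    c=cam(n)
    for l in ("crank","stand","vise","die","weight"):
        for m in arm.masks_of(l,n)[:3]:
            ys,xs=np.nonzero(m['mask']); print(n,l,round(m['conf'],2),m['extent'],xs.mean().round(1),ys.mean().round(1),onz(c,(xs.mean(),ys.mean()),20).round(0))
    im=arm.get_image(n)
    if n=="top": cr=im[130:260,180:390]; 
    else: cr=im[180:290,200:420]
    cv2.imwrite(f"pics/{n}c.png",cv2.resize(cr,None,fx=3.5,fy=3.5,interpolation=cv2.INTER_CUBIC)[:,:,::-1])
E
```

```text
top crank 0.8 [202.9, 196.6, 33.0, 32.5] 217.3 211.1 [511. 221.  20.]
top stand 0.87 [258.7, 188.5, 40.7, 37.4] 279.9 205.9 [528.  52.  20.]
top stand 0.7 [191.9, 188.5, 41.6, 40.0] 215.4 208.8 [517. 227.  20.]
top stand 0.33 [338.8, 204.0, 16.2, 12.0] 347.2 206.8 [ 528. -132.   20.]
top vise 0.65 [315.9, 178.2, 59.6, 76.3] 345.7 215.0 [ 505. -128.   20.]
top die 0.65 [326.3, 191.3, 30.3, 18.9] 341.5 197.6 [ 554. -116.   20.]
top weight 0.63 [211.9, 136.9, 24.2, 22.9] 221.8 150.3 [683. 219.  20.]
scene crank 0.63 [234.9, 232.8, 38.2, 32.6] 250.7 249.6 [549. 196.  20.]
scene stand 0.93 [280.6, 223.6, 40.8, 24.4] 300.7 236.6 [518.  56.  20.]
scene stand 0.8 [221.4, 252.2, 47.1, 30.5] 246.5 266.8 [495. 237.  20.]
scene stand 0.62 [238.8, 230.6, 35.5, 33.2] 250.8 250.4 [545. 198.  20.]
scene vise 0.63 [318.6, 190.2, 73.5, 51.0] 356.8 218.0 [ 495. -128.   20.]
scene die 0.5 [334.7, 195.8, 19.3, 25.1] 343.0 207.2 [ 562. -127.   20.]
scene weight 0.84 [210.7, 217.4, 24.5, 22.7] 221.4 228.4 [677. 222.  20.]
```

View pics/topc.png

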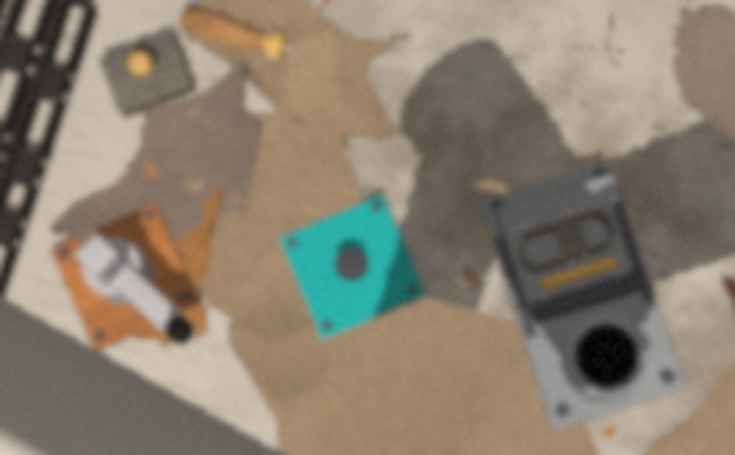

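View pics/scenec.png

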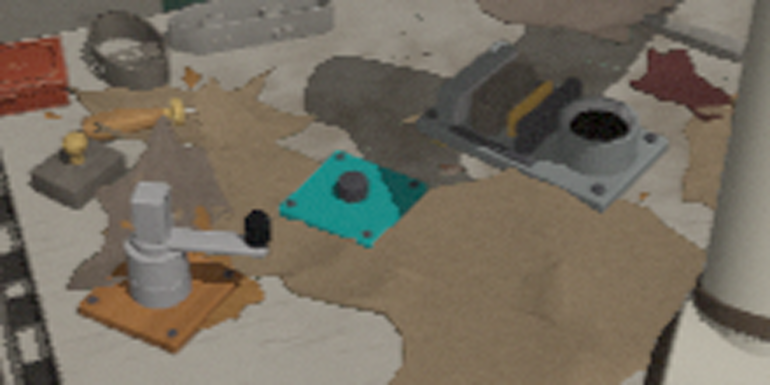

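Run:
```python
from h import *
f=lambda u,v,a,b:((u+.5)/3.5-.5+a,(v+.5)/3.5-.5+b)
T=lambda u,v:f(u,v,180,130); S=lambda u,v:f(u,v,200,180)
c=cam("top"); d=cam("scene")
for nm,t,s,z in (("head",(97,250),(152,188),106),("knob",(180,327),(257,213),90),("well",(607,355),(600,125),48)):
    print(nm,onz(c,T(*t),z).round(1),onz(d,S(*s),z).round(1))
    P=[k[0]@np.c_[k[1],k[2]] for k in (c,d)]
    X=cv2.triangulatePoints(P[0],P[1],np.array(T(*t)),np.array(S(*s))); print((X[:3]/X[3]).ravel().round(1))
# stand corners in top crop z=12, 
for q in ((57,252),(152,207),(205,325),(100,348)): print("st",onz(c,T(*q),12).round(1))
for q in ((484,202),(607,165),(684,380),(556,428)): print("vise",onz(c,T(*q),14).round(1))
s=arm.read_state(); print(R.from_quat(s['ee_rot']).as_matrix().round(3))
K,Rm,t=cam("wrist"); print("cam pos",-Rm.T@t, Rm.round(3))
```

```text
head [522.5 228.9 106. ] [523.2 223.1 106. ]
[520.5 226.3 110. ]
knob [469.4 169.2  90. ] [473.2 166.4  90. ]
[468.9 168.5  93.9]
well [ 458.4 -145.5   48. ] [ 453.9 -145.6   48. ]
[ 457.6 -146.9   45.4]
st [537.8 283.1  12. ]
st [575.  210.7  12. ]
st [481.7 164.6  12. ]
st [462.6 244.9  12. ]
vise [582.6 -51.2  14. ]
vise [ 614.2 -148.5   14. ]
vise [ 443.9 -208.1   14. ]
vise [ 405.5 -109.    14. ]
[[ 0.935  0.    -0.355]
 [ 0.355 -0.     0.935]
 [ 0.    -1.    -0.   ]]
cam pos [ 147.11350226 -612.48351064  374.28014109] [[-0.354  0.935 -0.   ]
 [ 0.89   0.337  0.308]
 [ 0.288  0.109 -0.951]]
```

```bash
python3 -m inch '[[1,56,0,64,0,-140,0],[1,56,0,64,0,-140,0],[1,56,0,64,0,-140,0],[1,56,0,64,0,-140,0],[1,56,0,64,0,-140,0],[1,56,0,64,0,-140,0],[1,56,0,64,0,-140,0],[1,56,0,64,0,-140,0],[1,56,0,64,0,-140,0],[1,56,0,64,0,-140,0],[1,56,0,64,0,-140,0],[1,56,0,64,0,-140,0],[1,56,0,64,0,-140,0],[1,56,0,64,0,-140,0],[1,56,0,64,0,-140,0],[1,56,0,64,0,-140,0],[1,56,0,64,0,-140,0],[1,56,0,64,0,-140,0],[1,56,0,64,0,-140,0],[1,56,0,64,0,-140,0]]'
python3 - <<'E'
from h import *
s=arm.read_state(); M=R.from_quat(s['ee_rot']).as_matrix()
print(s['position'],s['joints'],np.degrees(np.arctan2(M[1,0],M[0,0])),s['contact_force'])
print("shift tool cm to (522,227,250)", M.T@(np.array([522,227,250])-s['position'])/10)
E
```

```text
clock: 2.42
position: [512.5, 198.9, 250.6]
ee_rot: [0.116, 0.698, -0.697, -0.116]
contact_force: [0.3, -0.6, 0.4]
gripper_width: 85.5
[512.54926631 198.94556444 250.59782209] [ 6.65200976e-01  2.56593052e-01 -1.78331527e-01  1.00250907e-04
 -1.13529520e+00  5.76138277e-01] 161.12591698285863 [ 0.26117696 -0.57094754  0.39430026]
shift tool cm to (522,227,250) [ 0.01329623  0.06106163 -2.96029489]
```

```bash
python3 -m inch '[[1,0,0,-2.9,0,-66,0],[1,0,0,-2.9,0,-66,0],[1,0,0,-2.9,0,-66,0],[1,0,0,-2.9,0,-66,0],[1,0,0,-2.9,0,-66,0],[1,0,0,-2.9,0,-66,0],[1,0,0,-2.9,0,-66,0],[1,0,0,-2.9,0,-66,0],[1,0,0,-2.9,0,-66,0],[1,0,0,-2.9,0,-66,0],[1,0,0,-2.9,0,-66,0]]'
python3 - <<'E'
from h import *
s=arm.read_state(); M=R.from_quat(s['ee_rot']).as_matrix()
print(s['position'],s['joints'],np.degrees(np.arctan2(M[1,0],M[0,0])))
c=cam("wrist"); im=arm.get_image("wrist"); cv2.imwrite("pics/w1.png",im[:,:,::-1]); np.save("w1c.npy",np.array([c[0],c[1],np.tile(c[2],(3,1))]))
for nm,P in (("head",[522,227,106]),("knob",[470,168.5,90]),("foot",[522,227,12])): print(nm,proj(c,P))
E
```

```text
clock: 3.33
position: [521.8, 224.2, 250.4]
ee_rot: [-0.281, 0.649, -0.649, 0.281]
contact_force: [-1.2, -0.0, -0.2]
gripper_width: 85.4
[521.82332161 224.17332519 250.40329586] [ 6.90973573e-01  2.87781963e-01 -1.35260625e-01 -8.54113576e-06
 -1.14759276e+00  1.69678597e+00] -133.191656730589
head [[313.43420127 191.83599235]]
knob [[315.50457693 254.31427321]]
foot [[313.74691041 172.2936208 ]]
```

View pics/w1.png

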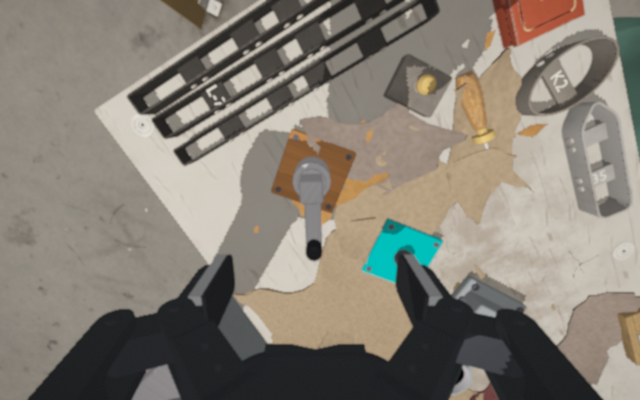

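The wrist view shows the crank's shaft at about (312,180), with the arm running down to the knob at (314,250). I'll zoom in.

Run:
```python
import cv2
im=cv2.imread("pics/w1.png")[120:270,260:370]
cv2.imwrite("pics/w1z.png",cv2.resize(im,None,fx=4,fy=4,interpolation=cv2.INTER_CUBIC))
```

```text
(no output)
```

View pics/w1z.png

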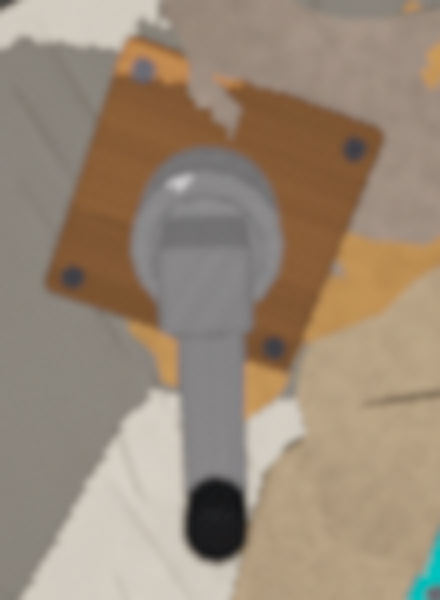

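Run:
```python
from h import *
c=cam("wrist")
s=arm.read_state(); M=R.from_quat(s['ee_rot']).as_matrix(); p=s['position']
h=onz(c,(311.3,192.2),106); k=onz(c,(313.7,251.9),90)
# shaft outer circle arm-level? stand pins
print(h,k,np.degrees(np.arctan2(*(k-h)[1::-1])),np.linalg.norm((k-h)[:2]))
a=onz(c,(163/4+260,247/4+120),106);b=onz(c,(250/4+260,247/4+120),106);d=onz(c,(160/4+260,333/4+120),106);e=onz(c,(250/4+260,333/4+120),106)
for u,v in((b,a),(e,d),(d,a),(e,b)): print(np.linalg.norm(u-v),np.degrees(np.arctan2(*(u-v)[1::-1])))
print("tool shift cm",M.T@(np.array([h[0],h[1],92])-p)/10)
```

```text
[520.19863281 228.17972295 106.        ] [470.54066004 172.18994897  90.        ] -131.5701866999578 74.83828598676408
21.394870398046507 -43.29181764549751
22.684258485810737 -43.29244910638438
22.28695067952029 -136.11815793119644
22.26090489762803 -132.80164596252644
tool shift cm [-0.17755121 15.84192296 -0.39494025]
```

```bash
python3 -m inch '[[1,-0.1,2,-0.35,0,-1.2,0],[1,-0.1,5,-0.35,0,-1.2,0],[1,-0.1,8,-0.35,0,-1.2,0],[1,-0.1,11,-0.35,0,-1.2,0],[1,-0.1,13.5,-0.35,0,-1.2,0],[1,-0.1,15,-0.35,0,-1.2,0],[1,-0.1,15.8,-0.35,0,-1.2,0],[1,-0.1,15.8,-0.35,0,-1.2,0],[1,-0.1,15.8,-0.35,0,-1.2,0]]'
python3 - <<'E'
from h import *
im=arm.get_image("wrist"); cv2.imwrite("pics/w2.png",im[:,:,::-1])
s=arm.read_state(); print(s['position'],s['contact_force'],s['wrist_torque'])
E
```

```text
clock: 4.13
position: [520.5, 227.6, 92.8]
ee_rot: [0.287, -0.646, 0.646, -0.288]
contact_force: [-0.3, 1.2, -0.1]
gripper_width: 85.4
[520.81028247 227.82070466  93.47725526] [-0.68066294  0.00803674 -0.29113578] [ 0.00050868 -0.01633212 -0.06174361]
```

View pics/w2.png

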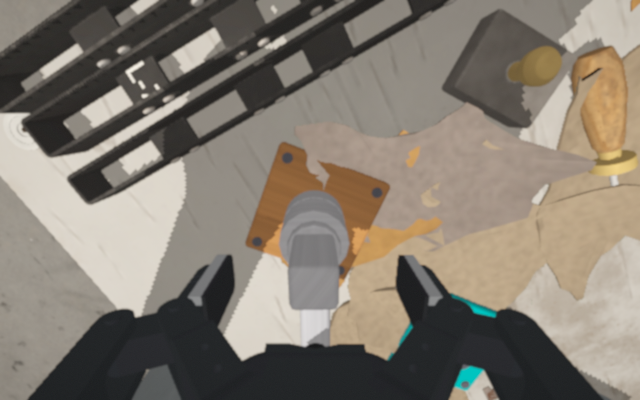

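The head is centred between the fingers, spanning columns 289–338 with the finger pads at 232 and 398. I'll close the gripper.

```bash
python3 -m inch '[[0.5,0,0,0,0,0,0],[0.2,0,0,0,0,0,0],[0,0,0,0,0,0,0],[0,0,0,0,0,0,0],[0,0,0,0,0,0,0],[0,0,0,0,0,0,0],[0,0,0,0,0,0,0],[0,0,0,0,0,0,0]]'
python3 -c "
from h import *
im=arm.get_image('wrist'); cv2.imwrite('pics/w3.png',im[:,:,::-1])
s=arm.read_state(); print(s['position'],s['contact_force'],s['wrist_torque'],s['gripper_width'])"
```

```text
clock: 4.85
position: [520.3, 227.5, 92.8]
ee_rot: [-0.287, 0.646, -0.646, 0.288]
contact_force: [-1.1, 0.0, 4.0]
gripper_width: 23.3
[520.32828832 227.50381717  92.82938298] [-0.51462206 -0.18845932  4.1346943 ] [-0.00734383  0.05659526 -0.04362958] 23.09643936267676
```

View pics/w3.png

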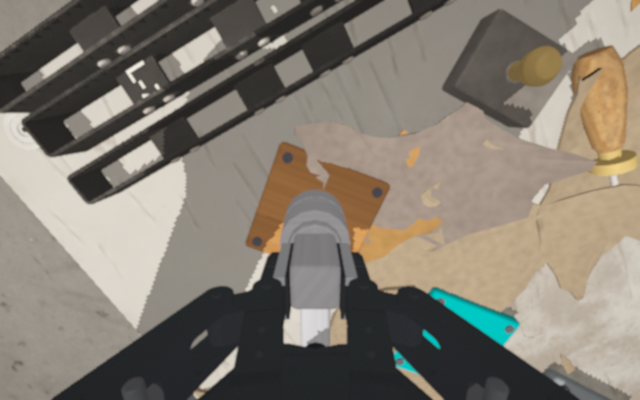

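The head is gripped at 23 mm, with the foot about 80.8 mm below the TCP. Next is the lift.

```bash
python3 -m inch '[[0,0,-0.5,0,0,0,0],[0,0,-1.2,0,0,0,0],[0,0,-2.2,0,0,0,0],[0,0,-4,0,0,0,0],[0,0,-6,0,0,0,0],[0,0,-8,0,0,0,0],[0,0,-9,0,0,0,0],[0,0,-9.2,0,0,0,0],[0,0,-9.2,0,0,0,0]]'
python3 - <<'E'
from h import *
im=arm.get_image('scene'); cv2.imwrite('pics/s4.png',im[:,:,::-1])
s=arm.read_state(); M=R.from_quat(s['ee_rot']).as_matrix(); print(s['position'],s['contact_force'],s['wrist_torque'],s['gripper_width'])
print(M.T@(np.array([458,-146,185])-s['position'])/10)
E
```

```text
clock: 5.65
position: [519.8, 227.3, 184.7]
ee_rot: [-0.287, 0.646, -0.646, 0.288]
contact_force: [0.5, -0.5, -3.4]
gripper_width: 23.2
[519.30683522 226.96446325 183.61825985] [-0.25238164 -0.03972513 -3.7500579 ] [-0.02781848 -0.01904617  0.03834306] 23.203235235498205
[31.80290613 -0.12063086 20.42522682]
```

View pics/s4.png

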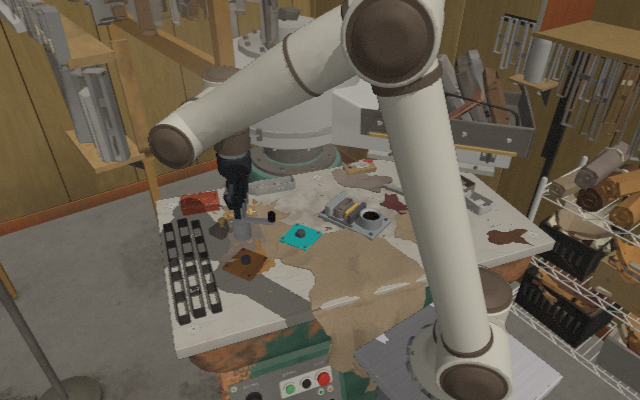

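The crank is lifted clear and the pin shows empty at (246,260). Next I'll move so the wrist camera sees the well beside the crank.

```bash
python3 -m inch '[[0,1,0,0.5,0,0,0],[0,3,0,1.4,0,0,0],[0,5.5,0,2.6,0,0,0],[0,8.5,0,4,0,0,0],[0,11.5,0,5.4,0,0,0],[0,14.5,0,6.8,0,0,0],[0,17.5,0,8.2,0,0,0],[0,20.5,0,9.6,0,0,0],[0,23.5,0,11,0,0,0],[0,26.5,0,12.4,0,0,0],[0,29.5,0,14,0,0,0],[0,32.5,0,15.5,0,0,0],[0,35.5,0,17,0,0,0],[0,38,0,18.3,0,0,0],[0,40,0,19.3,0,0,0],[0,41.5,0,20,0,0,0],[0,42.3,0,20.4,0,0,0],[0,42.6,0,20.4,0,0,0],[0,42.6,0,20.4,0,0,0]]'
python3 - <<'E'
from h import *
s=arm.read_state(); c=cam('wrist'); im=arm.get_image('wrist'); cv2.imwrite('pics/w5.png',im[:,:,::-1])
M=R.from_quat(s['ee_rot']).as_matrix(); print(s['position'],s['contact_force'],s['gripper_width'],s['joints'])
print(proj(c,[[458,-146,48]]))
t=arm.get_image('top'); cv2.imwrite('pics/t5.png',t[:,:,::-1])
E
```

```text
clock: 7.28
position: [385.4, -225.9, 183.6]
ee_rot: [-0.288, 0.647, -0.646, 0.287]
contact_force: [0.0, -0.2, -2.7]
gripper_width: 23.7
[ 385.40962994 -225.86012359  183.63088355] [ 0.04452336 -0.16978038 -2.73635246] 23.721509724841436 [-1.64479267e-01  1.47880552e-01 -5.07138919e-01 -4.27321544e-04
 -9.17587154e-01  2.57177188e+00]
[[315.99022035  74.55885424]]
```

View pics/w5.png

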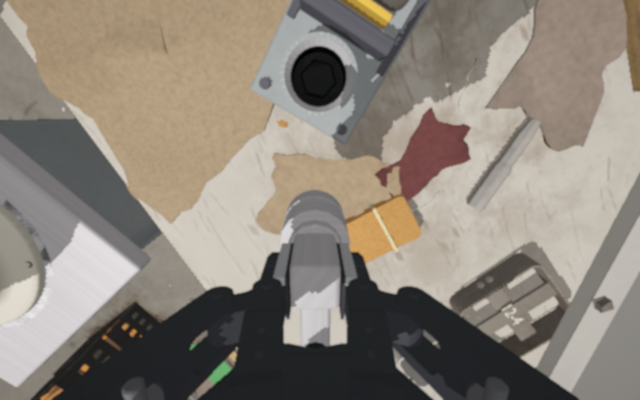

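The well is clear at (318,76), close to my prediction, and the hex is faintly visible. I'll enhance that region.

Run:
```python
import cv2,numpy as np
im=cv2.imread("pics/w5.png")[30:125,270:365].astype(float)
z=cv2.resize(im,None,fx=6,fy=6,interpolation=cv2.INTER_CUBIC)
cv2.imwrite("pics/w5z.png",np.clip(z,0,255).astype(np.uint8))
cv2.imwrite("pics/w5e.png",np.clip((z-5)*5,0,255).astype(np.uint8))
```

```text
(no output)
```

View pics/w5z.png

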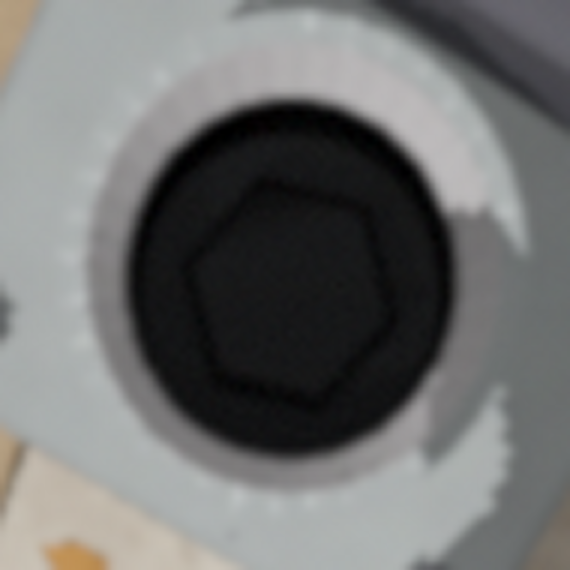

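View pics/w5e.png

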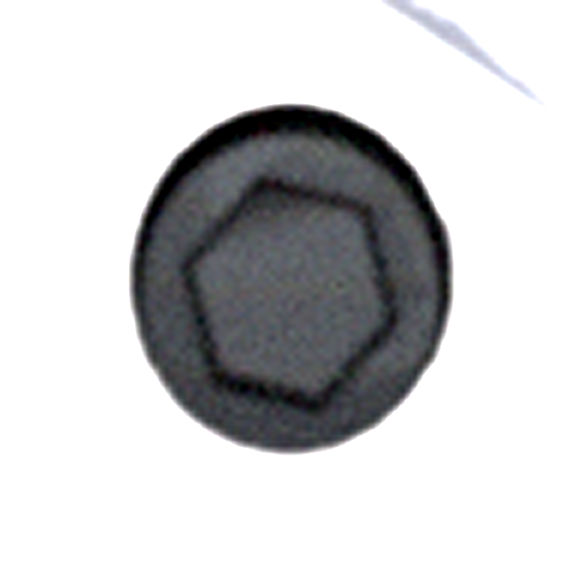

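Run:
```python
from h import *
c=cam('wrist'); s=arm.read_state(); M=R.from_quat(s['ee_rot']).as_matrix()
f=lambda u,v:((u+.5)/6-.5+270,(v+.5)/6-.5+30)
V=[(265,182),(370,210),(392,305),(313,407),(215,378),(187,267)]
W=np.array([onz(c,f(*q),28) for q in V]); ctr=W.mean(0); print(W.round(1),ctr)
d=W-ctr; print(np.linalg.norm(d[:,:2],axis=1).round(1),(np.degrees(np.arctan2(d[:,1],d[:,0]))%60).round(1))
z=cv2.imread('pics/w5z.png',0)
m=(z<45).astype(np.uint8); n,l,st,ce=cv2.connectedComponentsWithStats(m); i=l[280,290]
cn=max(cv2.findContours((l==i).astype(np.uint8),cv2.RETR_EXTERNAL,cv2.CHAIN_APPROX_NONE)[0],key=len)[:,0]
for h in (40,):
    Q=np.array([onz(c,f(*q),h) for q in cn]); (x,y),r=cv2.minEnclosingCircle(Q[:,:2].astype(np.float32)); e=cv2.fitEllipse(Q[:,:2].astype(np.float32)); print(h,x,y,r,e)
# outer rim points at z48 eyeballed
O=[(88,265),(300,12),(527,240),(270,490),(150,85)]
Q=np.array([onz(c,f(*q),48) for q in O]).astype(np.float32)[:,:2]; print(Q, cv2.fitEllipse(Q))
print(np.degrees(np.arctan2(M[1,0],M[0,0])), 'shift cm to (458,-146):',M.T@(np.array([458,-146,s['position'][2]])-s['position'])/10)
```

```text
[[ 467.1 -133.2   28. ]
 [ 476.3 -146.7   28. ]
 [ 470.1 -158.9   28. ]
 [ 451.4 -161.8   28. ]
 [ 442.9 -148.4   28. ]
 [ 450.4 -133.9   28. ]] [ 459.69284217 -147.14084225   28.        ]
[15.8 16.6 15.7 16.8 16.9 16.2] [ 2.1  1.7 11.6  0.4  4.3  5.1]
40 459.6144714355469 -147.25515747070312 23.747520446777344 ((459.5982666015625, -147.09829711914062), (46.652957916259766, 47.017333984375), 53.461082458496094)Traceback (most recent call last):
  File "<stdin>", line 14, in <module>
cv2.error: OpenCV(4.12.0) /io/opencv/modules/imgproc/src/shapedescr.cpp:356: error: (-215:Assertion failed) n >= 0 && (depth == CV_32F || depth == CV_32S) in function 'fitEllipseNoDirect'
```

Run:
```python
from h import *
s=arm.read_state(); M=R.from_quat(s['ee_rot']).as_matrix()
print(s['position'],np.degrees(np.arctan2(M[1,0],M[0,0])),M.T@(np.array([459.4,-147.3,143])-s['position'])/10)
```

```text
[ 386.22525082 -225.19958304  184.00428129] -131.98498400471047 [-10.68606731   4.09840656   0.2311482 ]
```

```bash
python3 -m inch '[[0,-1,0,0,0,5,0],[0,-3,0,0,0,5,0],[0,-6,0,0.1,0,5,0],[0,-8.5,0,0.2,0,5,0],[0,-10,0.2,0.2,0,5,0],[0,-10.6,0.8,0.2,0,5,0],[0,-10.7,2,0.2,0,5,0],[0,-10.7,3,0.2,0,5,0],[0,-10.7,3.8,0.2,0,5,0],[0,-10.7,4,0.2,0,5,0],[0,-10.7,4,0.2,0,5,0]]'
python3 - <<'E'
from h import *
P=[]
for n in('scene','top','wrist'):
    s=arm.read_state(); P.append(s['position']); im=arm.get_image(n); cv2.imwrite(f'pics/{n}6.png',im[:,:,::-1])
s=arm.read_state(); P.append(s['position']);M=R.from_quat(s['ee_rot']).as_matrix()
print(np.array(P).round(1),np.degrees(np.arctan2(M[1,0],M[0,0])),s['contact_force'],s['joints'][5])
print(M.T@(np.array([459.4,-147.3,143])-np.mean(P,0))/10)
a=cv2.imread('pics/scene6.png')[170:250,310:430]; b=cv2.imread('pics/top6.png')[170:260,300:400]
cv2.imwrite('pics/a6.png',cv2.resize(a,None,fx=5,fy=5,interpolation=cv2.INTER_CUBIC));cv2.imwrite('pics/b6.png',cv2.resize(b,None,fx=5,fy=5,interpolation=cv2.INTER_CUBIC))
E
```

```text
clock: 8.3
position: [458.7, -147.6, 143.5]
ee_rot: [-0.26, 0.658, -0.658, 0.258]
contact_force: [0.2, 0.1, -2.5]
gripper_width: 23.2
[[ 458.7 -147.6  143.5]
 [ 459.3 -147.7  144.2]
 [ 459.7 -147.8  144.6]
 [ 459.9 -147.8  144.9]] -137.01672544700023 [-0.02014732  0.26699532 -3.14799007] 2.294400184638571
[-0.02850558  0.13000253 -0.03048938]
```

View pics/a6.png

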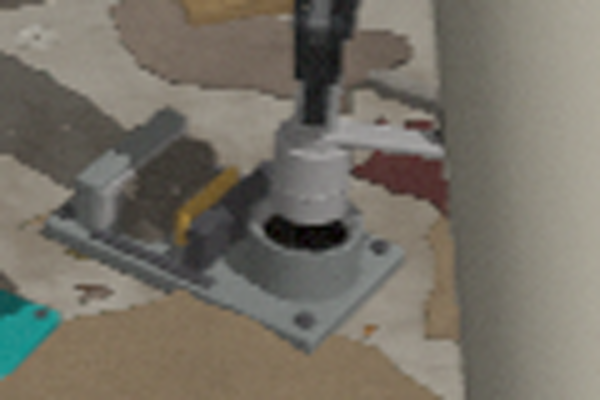

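View pics/wrist6.png

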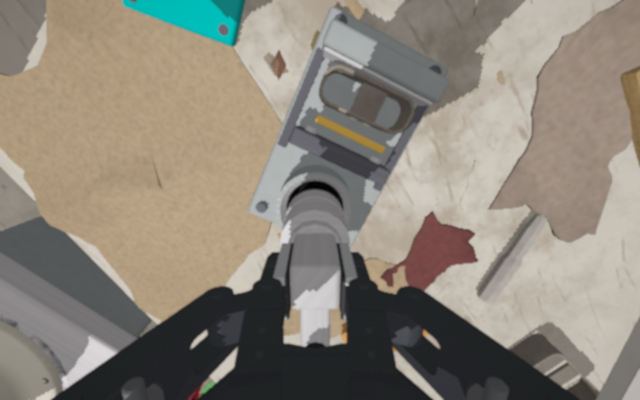

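The shaft is centred over the mouth: its columns are 287–343 in the wrist view, against 285–345 for the mouth. I'll lower into the funnel.

```bash
python3 -m inch '[[0,-0.03,0.5,-0.04,0,0,0],[0,-0.03,1,-0.04,0,0,0],[0,-0.03,1.5,-0.04,0,0,0],[0,-0.03,2,-0.04,0,0,0],[0,-0.03,2.3,-0.04,0,0,0],[0,-0.03,2.5,-0.04,0,0,0],[0,-0.03,2.5,-0.04,0,0,0]]'
python3 -c "
from h import *
for n in('wrist','scene','scene'):
    s=arm.read_state(); print(s['position'].round(1),s['contact_force'].round(2),s['wrist_torque'].round(3)); im=arm.get_image(n); cv2.imwrite('pics/%s7.png'%n,im[:,:,::-1])
cv2.imwrite('pics/a7.png',cv2.resize(im[170:250,310:430,::-1],None,fx=5,fy=5,interpolation=cv2.INTER_CUBIC))"
```

```text
clock: 9.03
position: [459.1, -147.1, 118.7]
ee_rot: [-0.259, 0.658, -0.658, 0.259]
contact_force: [-0.2, 0.2, -3.3]
gripper_width: 22.7
[ 459.1 -147.1  118.7] [-0.22  0.17 -3.27] [ 0.014 -0.022  0.045]
[ 459.4 -147.1  119. ] [-0.24 -0.98 -4.02] [ 0.038 -0.033  0.019]
[ 459.6 -147.1  119.3] [-0.63 -0.73 -3.24] [ 0.034  0.005 -0.037]
```

View pics/a7.png

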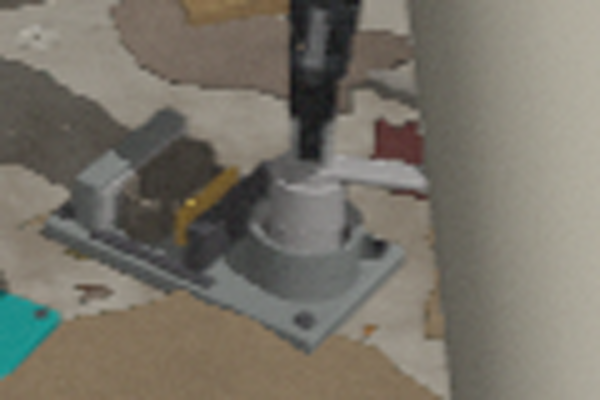

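No lateral force, and the foot is inside the throat. I'll continue towards the hex.

```bash
python3 -m inch '[[0,0,0.3,0,0,0,0],[0,0,0.6,0,0,0,0],[0,0,0.8,0,0,0,0],[0,0,1.0,0,0,0,0],[0,0,1.0,0,0,0,0],[0,0,1.0,0,0,0,0]]'
python3 -m inch '[[0,0,0.1,0,0,0,0],[0,0,0.1,0,0,0,0]]'
python3 -m inch '[[0,0,0.1,0,0,0,0],[0,0,0.1,0,0,0,0]]'
```

```text
clock: 9.68
position: [459.4, -147.1, 109.2]
ee_rot: [-0.259, 0.658, -0.658, 0.259]
contact_force: [0.0, 0.2, -3.5]
gripper_width: 22.9
clock: 9.85
position: [459.7, -147.2, 108.5]
ee_rot: [0.259, -0.658, 0.658, -0.259]
contact_force: [-0.7, 0.9, -2.3]
gripper_width: 22.9
clock: 10.02
position: [459.8, -147.2, 107.6]
ee_rot: [0.259, -0.658, 0.658, -0.259]
contact_force: [-0.2, -0.3, -0.3]
gripper_width: 23.2
```

```bash
python3 -m inch '[[0,0,0.1,0,0,0,0],[0,0,0.1,0,0,0,0]]'
python3 -m inch '[[0,0,0.08,0,0,0,0],[0,0,0.08,0,0,0,0]]'
```

```text
clock: 10.18
position: [459.9, -147.2, 106.6]
ee_rot: [0.259, -0.658, 0.658, -0.259]
contact_force: [0.3, -0.6, -0.6]
gripper_width: 23.1
clock: 10.35
position: [459.9, -147.2, 105.8]
ee_rot: [0.259, -0.658, 0.658, -0.259]
contact_force: [-0.2, -0.1, 1.6]
gripper_width: 23.2
```

Light contact, about 5 N including the crank's weight. Now I'll turn clockwise in small steps and watch Fz.

```bash
python3 -m inch '[[0,0,0,0,0,1.5,0],[0,0,0,0,0,3,0],[0,0,0,0,0,3,0]]'
python3 -m inch '[[0,0,0,0,0,1.5,0],[0,0,0,0,0,3,0],[0,0,0,0,0,3,0]]'
python3 -m inch '[[0,0,0,0,0,1.5,0],[0,0,0,0,0,3,0],[0,0,0,0,0,3,0]]'
```

```text
clock: 10.6
position: [460.0, -147.1, 105.9]
ee_rot: [0.241, -0.664, 0.665, -0.242]
contact_force: [-0.3, 0.6, 1.8]
gripper_width: 23.4
clock: 10.85
position: [460.0, -147.1, 105.8]
ee_rot: [0.224, -0.67, 0.671, -0.225]
contact_force: [0.0, -0.2, 1.9]
gripper_width: 23.2
clock: 11.1
position: [459.9, -147.1, 105.8]
ee_rot: [0.207, -0.676, 0.676, -0.207]
contact_force: [0.6, 0.4, 2.7]
gripper_width: 22.7
```

```bash
python3 -m inch '[[0,0,0,0,0,1.5,0],[0,0,0,0,0,3,0],[0,0,0,0,0,3,0]]'
python3 -m inch '[[0,0,0,0,0,1.5,0],[0,0,0,0,0,3,0],[0,0,0,0,0,3,0]]'
python3 -m inch '[[0,0,0,0,0,1.5,0],[0,0,0,0,0,3,0],[0,0,0,0,0,3,0]]'
```

```text
clock: 11.35
position: [459.8, -147.1, 105.7]
ee_rot: [0.189, -0.681, 0.681, -0.19]
contact_force: [-0.4, -0.6, 2.2]
gripper_width: 22.8
clock: 11.6
position: [459.6, -147.1, 105.6]
ee_rot: [0.171, -0.686, 0.686, -0.172]
contact_force: [0.4, 0.0, 0.9]
gripper_width: 23.1
clock: 11.85
position: [459.4, -147.1, 105.5]
ee_rot: [-0.153, 0.69, -0.69, 0.153]
contact_force: [0.2, -0.2, 1.8]
gripper_width: 23.5
```

```bash
python3 -m inch '[[0,0,0,0,0,2,0],[0,0,0,0,0,4,0],[0,0,0,0,0,6,0],[0,0,0,0,0,6,0]]'
python3 -m inch '[[0,0,0,0,0,2,0],[0,0,0,0,0,4,0],[0,0,0,0,0,6,0],[0,0,0,0,0,6,0]]'
python3 -m inch '[[0,0,0,0,0,1.5,0],[0,0,0,0,0,3,0],[0,0,0,0,0,3,0]]'
python3 -m inch '[[0,0,0,0,0,1.5,0],[0,0,0,0,0,3,0],[0,0,0,0,0,3,0]]'
```

```text
clock: 12.18
position: [459.0, -147.5, 105.3]
ee_rot: [0.118, -0.697, 0.697, -0.117]
contact_force: [-0.5, -4.0, 0.7]
gripper_width: 23.0
clock: 12.52
position: [459.0, -147.4, 105.2]
ee_rot: [0.081, -0.702, 0.703, -0.08]
contact_force: [-0.3, -3.6, 0.7]
gripper_width: 22.9
clock: 12.77
position: [459.0, -147.3, 105.2]
ee_rot: [0.063, -0.704, 0.704, -0.062]
contact_force: [-0.2, -3.0, 0.0]
gripper_width: 23.3
clock: 13.02
position: [458.8, -147.3, 104.9]
ee_rot: [-0.044, 0.706, -0.706, 0.043]
contact_force: [0.4, -3.4, -3.1]
gripper_width: 23.4
```

Fz fell back to the bare crank weight, so the hex appears to have popped up. I'll lower gently to verify.

```bash
python3 -m inch '[[0,0,0.1,0,0,0,0],[0,0,0.2,0,0,0,0],[0,0,0.2,0,0,0,0]]'
python3 -m inch '[[0,0,0.1,0,0,0,0],[0,0,0.1,0,0,0,0]]'
```

```text
clock: 13.27
position: [458.9, -147.3, 103.0]
ee_rot: [0.044, -0.706, 0.706, -0.043]
contact_force: [0.7, -4.9, -4.4]
gripper_width: 23.4
clock: 13.43
position: [459.0, -147.3, 102.1]
ee_rot: [0.044, -0.706, 0.706, -0.043]
contact_force: [-0.1, -5.2, -3.9]
gripper_width: 23.8
```

```bash
python3 -m inch '[[0,0,0.15,0.05,0,0,0],[0,0,0.3,0.05,0,0,0],[0,0,0.45,0.05,0,0,0],[0,0,0.55,0.05,0,0,0],[0,0,0.55,0.05,0,0,0]]'
python3 -m inch '[[0,0,0.1,0,0,0,0],[0,0,0.1,0,0,0,0]]'
```

```text
clock: 13.85
position: [459.1, -147.5, 96.6]
ee_rot: [-0.043, 0.706, -0.706, 0.043]
contact_force: [-1.1, -3.9, -3.0]
gripper_width: 23.2
clock: 14.02
position: [459.1, -147.6, 95.7]
ee_rot: [-0.043, 0.706, -0.706, 0.043]
contact_force: [-0.1, -3.5, -3.6]
gripper_width: 23.1
```

```bash
python3 -m inch '[[0,0,0.1,0.03,0,0,0],[0,0,0.1,0.03,0,0,0]]'
python3 -m inch '[[0,0,0.07,0,0,0,0],[0,0,0.07,0,0,0,0]]'
```

```text
clock: 14.18
position: [459.2, -147.7, 94.9]
ee_rot: [-0.043, 0.706, -0.706, 0.043]
contact_force: [-1.9, -3.2, -2.6]
gripper_width: 23.2
clock: 14.35
position: [459.3, -147.7, 94.8]
ee_rot: [-0.043, 0.706, -0.706, 0.043]
contact_force: [-3.4, -1.3, 3.3]
gripper_width: 23.1
```

The foot is on the floor: TCP z is 94.8, exactly the predicted home height. Now I'll wind clockwise, watching torque.

```bash
cat > st.py <<'E'
from h import *
s=arm.read_state(); M=R.from_quat(s['ee_rot']).as_matrix()
print('yaw',round(np.degrees(np.arctan2(M[1,0],M[0,0])),2),s['position'].round(1),s['contact_force'].round(2),'T',s['wrist_torque'].round(3),'q6',s['joints'][5].round(2))
E
python3 st.py
python3 -m inch '[[0,0,0,0,0,3,0],[0,0,0,0,0,6,0],[0,0,0,0,0,9,0],[0,0,0,0,0,12,0],[0,0,0,0,0,15,0],[0,0,0,0,0,15,0]]'; python3 st.py
python3 -m inch '[[0,0,0,0,0,3,0],[0,0,0,0,0,6,0],[0,0,0,0,0,9,0],[0,0,0,0,0,12,0],[0,0,0,0,0,15,0],[0,0,0,0,0,15,0]]'; python3 st.py
```

```text
yaw -173.0 [ 459.3 -147.7   94.8] [-3.44 -1.29  3.3 ] T [-0.408  1.203 -0.055] q6 1.67
clock: 14.85
position: [459.2, -147.7, 94.8]
ee_rot: [0.049, 0.705, -0.705, -0.05]
contact_force: [-4.2, -1.0, 4.9]
gripper_width: 23.1
yaw 171.96 [ 459.2 -147.7   94.8] [-4.2  -1.    4.89] T [-0.285  1.447 -0.004] q6 1.4
clock: 15.35
position: [459.2, -147.6, 94.8]
ee_rot: [0.141, 0.693, -0.693, -0.141]
contact_force: [-4.4, -0.1, 5.4]
gripper_width: 23.2
yaw 156.99 [ 459.2 -147.6   94.8] [-4.36 -0.12  5.42] T [0.072 1.492 0.01 ] q6 1.14
```

```bash
python3 -c "
from h import *
im=arm.get_image('scene'); cv2.imwrite('pics/a8.png',cv2.resize(im[170:250,310:430,::-1],None,fx=5,fy=5,interpolation=cv2.INTER_CUBIC))
im=arm.get_image('wrist'); cv2.imwrite('pics/w8.png',im[:,:,::-1])"
```

```text
(no output)
```

View pics/a8.png

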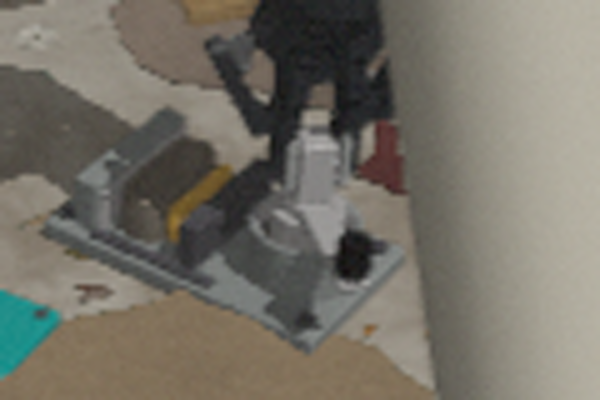

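View pics/w8.png

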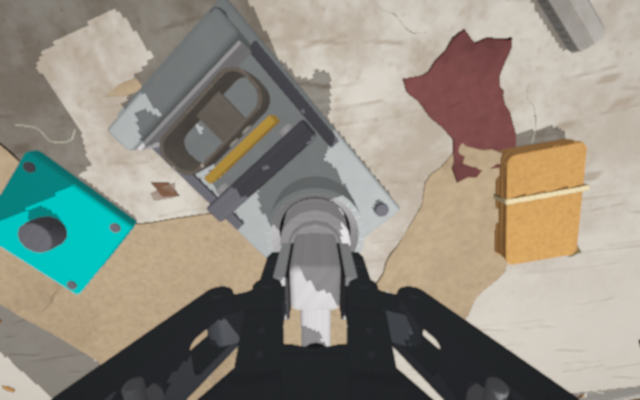

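The pad and jaw have moved towards the die, so the winding works. I'll continue.

```bash
python3 -m inch '[[0,0,0,0,0,3,0],[0,0,0,0,0,6,0],[0,0,0,0,0,9,0],[0,0,0,0,0,12,0],[0,0,0,0,0,15,0],[0,0,0,0,0,15,0]]' >/dev/null; python3 st.py
python3 -m inch '[[0,0,0,0,0,3,0],[0,0,0,0,0,6,0],[0,0,0,0,0,9,0],[0,0,0,0,0,12,0],[0,0,0,0,0,15,0],[0,0,0,0,0,15,0]]'>/dev/null; python3 st.py
python3 -m inch '[[0,0,0,0,0,2,0],[0,0,0,0,0,4,0],[0,0,0,0,0,4,0]]'>/dev/null; python3 st.py
```

```text
yaw 141.99 [ 459.2 -147.5   94.8] [-5.31  1.54  5.44] T [ 0.325  1.451 -0.006] q6 0.88
yaw 126.99 [ 459.3 -147.3   94.8] [-4.99  2.05  6.22] T [0.547 1.476 0.062] q6 0.62
yaw 123.03 [ 459.4 -147.3   94.8] [-4.65  2.07  5.65] T [ 0.643  1.371 -0.013] q6 0.55
```

```bash
python3 -m inch '[[0,0,0,0,0,2,0],[0,0,0,0,0,4,0],[0,0,0,0,0,4,0]]'>/dev/null; python3 st.py
python3 -m inch '[[0,0,0,0,0,2,0],[0,0,0,0,0,4,0],[0,0,0,0,0,4,0]]'>/dev/null; python3 st.py
python3 -m inch '[[0,0,0,0,0,1,0],[0,0,0,0,0,2,0],[0,0,0,0,0,2,0]]'>/dev/null; python3 st.py
python3 -m inch '[[0,0,0,0,0,1,0],[0,0,0,0,0,2,0],[0,0,0,0,0,2,0]]'>/dev/null; python3 st.py
```

```text
yaw 119.04 [ 459.4 -147.3   94.8] [-4.28  1.63  5.46] T [0.647 1.411 0.027] q6 0.48
yaw 115.03 [ 459.4 -147.2   94.8] [-3.37  2.15  5.11] T [0.672 1.473 0.1  ] q6 0.41
yaw 113.07 [ 459.4 -147.2   94.8] [-3.8   2.11  5.14] T [0.75  1.403 0.079] q6 0.38
yaw 111.08 [ 459.5 -147.2   94.8] [-3.85  2.81  5.66] T [0.735 1.402 0.138] q6 0.34
```

```bash
python3 -m inch '[[0,0,0,0,0,1,0],[0,0,0,0,0,2,0],[0,0,0,0,0,2,0]]'>/dev/null; python3 st.py
python3 -m inch '[[0,0,0,0,0,1,0],[0,0,0,0,0,2,0],[0,0,0,0,0,2,0]]'>/dev/null; python3 st.py
python3 -c "
from h import *
im=arm.get_image('scene'); cv2.imwrite('pics/a9.png',cv2.resize(im[170:250,310:430,::-1],None,fx=5,fy=5,interpolation=cv2.INTER_CUBIC))
im=arm.get_image('wrist'); cv2.imwrite('pics/w9.png',im[:,:,::-1])"
```

```text
yaw 109.12 [ 459.5 -147.2   94.8] [-4.1   3.75  4.84] T [0.87  1.41  0.257] q6 0.31
yaw 107.2 [ 459.5 -147.2   94.8] [-3.98  2.97  4.12] T [0.841 1.418 0.523] q6 0.27
```

View pics/a9.png

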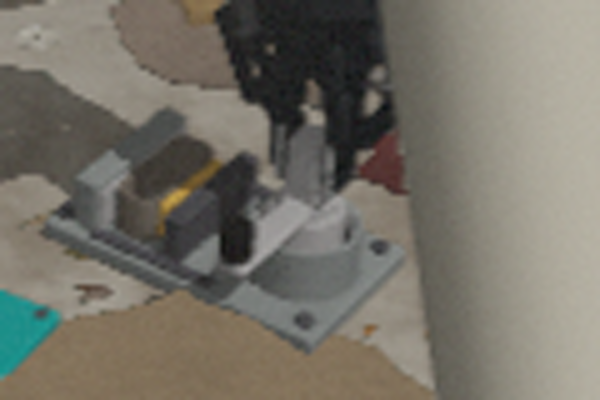

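View pics/w9.png

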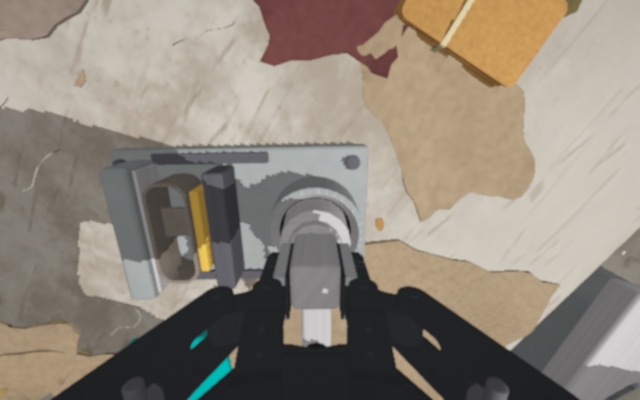

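Torque is climbing from 0.1 to 0.52 N m, near the predicted stop angle of about 111°. I'll give one more nudge to confirm.

```bash
python3 -m inch '[[0,0,0,0,0,1,0],[0,0,0,0,0,2,0],[0,0,0,0,0,2,0],[0,0,0,0,0,2,0]]'>/dev/null; python3 st.py
python3 -m inch '[[0,0,0,0,0,1,0],[0,0,0,0,0,1.5,0],[0,0,0,0,0,1.5,0]]'>/dev/null; python3 st.py
```

```text
yaw 105.28 [ 459.5 -147.2   94.8] [-4.9   2.5   5.59] T [1.03  1.472 0.843] q6 0.24
yaw 103.84 [ 459.6 -147.1   94.8] [-4.75  3.35  4.21] T [1.015 1.509 1.1  ] q6 0.21
```

It is firmly on the hard stop, at 1.1 N m and rising linearly. I'll relax the twist, then open and retreat upwards.

```bash
python3 -m inch '[[0,0,0,0,0,-3,0],[0,0,-0.04,0,0,-6,0],[0,0,-0.04,0,0,-6,0],[0,0,-0.04,0,0,-6,0]]'>/dev/null; python3 st.py
python3 -m inch '[[0.3,0,0,0,0,0,0],[0.4,0,0,0,0,0,0],[0.5,0,0,0,0,0,0],[0.6,0,0,0,0,0,0],[0.8,0,0,0,0,0,0],[1,0,0,0,0,0,0],[1,0,0,0,0,0,0],[1,0,0,0,0,0,0],[1,0,0,0,0,0,0]]'; python3 st.py
python3 -c "
from h import *
im=arm.get_image('wrist'); cv2.imwrite('pics/w10.png',im[:,:,::-1])"
```

```text
yaw 109.49 [ 459.4 -147.3   94.8] [-4.58  4.78  4.49] T [1.254 1.281 0.274] q6 0.31
clock: 19.97
position: [459.6, -147.9, 94.7]
ee_rot: [0.408, 0.577, -0.577, -0.408]
contact_force: [-0.6, -0.9, 0.4]
gripper_width: 85.3
yaw 109.48 [ 459.6 -147.9   94.7] [-0.58 -0.93  0.42] T [0.012 0.027 0.013] q6 0.31
```

View pics/w10.png

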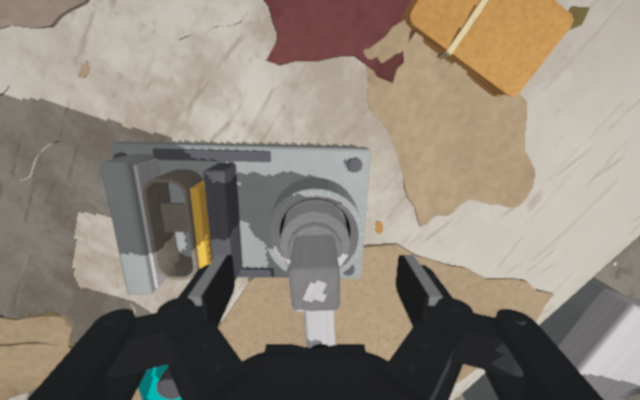

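Released, with no contact force. I'll raise the hand straight up.

```bash
python3 -m inch '[[1,0,-1,0,0,0,0],[1,0,-3,0,0,0,0],[1,0,-6,0,0,0,0],[1,0,-9,0,0,0,0],[1,0,-12,0,0,0,0],[1,0,-14.5,0,0,0,0],[1,0,-15.5,0,0,0,0],[1,0,-15.5,0,0,0,0]]'
python3 - <<'E'
from h import *
s=arm.read_state(); c=cam('wrist'); im=arm.get_image('wrist'); cv2.imwrite('pics/w11.png',im[:,:,::-1])
print(s['position'],s['contact_force'], proj(c,[[459.5,-147.3,108],[459.5,-147.3,68]]))
im=arm.get_image('scene'); cv2.imwrite('pics/s11.png',im[:,:,::-1]); cv2.imwrite('pics/a11.png',cv2.resize(im[150:250,300:430,::-1],None,fx=5,fy=5,interpolation=cv2.INTER_CUBIC))
d=cam('scene'); print(proj(d,[[459.5,-147.3,108],[459.5,-147.3,60]]))
for l in ('pad','jaw_top','die','vise','crank'):
    for n,k in(('wrist',c),('scene',d)):
        for m in arm.masks_of(l,n)[:1]: print(l,n,round(m['conf'],2),m['extent'])
E
```

```text
clock: 20.68
position: [460.8, -148.0, 252.3]
ee_rot: [0.41, 0.579, -0.576, -0.406]
contact_force: [0.2, 0.6, -0.7]
gripper_width: 85.1
[ 460.80960078 -147.97973328  252.26579385] [ 0.22320144  0.56933947 -0.74322946] [[315.72035997 196.04849065]
 [315.79284418 186.01552345]]
[[371.80345836 197.19331197]
 [370.55765797 210.87043419]]
pad wrist 0.62 [250.4, 155.6, 5.7, 46.7]
jaw_top wrist 0.88 [247.6, 144.4, 25.2, 68.3]
jaw_top scene 0.5 [341.6, 200.4, 22.1, 20.4]
die wrist 0.68 [222.4, 146.5, 28.4, 61.8]
die scene 0.63 [332.3, 195.3, 21.1, 22.3]
vise wrist 0.92 [200.1, 128.1, 146.2, 88.7]
vise scene 0.69 [319.4, 194.3, 70.4, 46.2]
crank wrist 0.62 [302.4, 161.8, 32.7, 99.8]
crank scene 0.66 [357.5, 196.2, 21.2, 25.1]
```

View pics/w11.png

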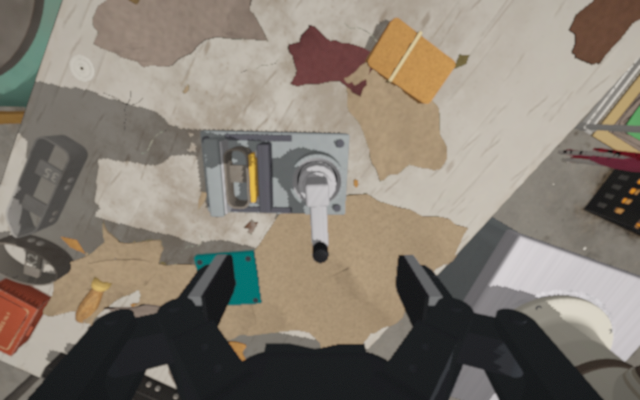

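View pics/a11.png

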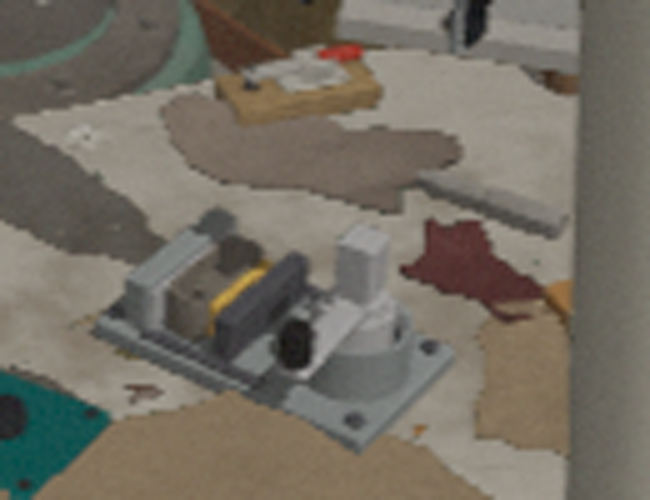

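Run:
```python
from h import *
c=cam('wrist'); d=cam('scene')
for n,off in (('pics/scene6.png',0),('pics/s11.png',0)):
    im=cv2.imread(n)[190:235,325:375]; cv2.imwrite(n.replace('.png','z.png'),cv2.resize(im,None,fx=12,fy=12,interpolation=cv2.INTER_CUBIC))
im=cv2.imread('pics/w11.png')[120:225,190:355]; cv2.imwrite('pics/w11z.png',cv2.resize(im,None,fx=4.5,fy=4.5,interpolation=cv2.INTER_CUBIC))
```

```text
(no output)
```

View pics/scene6z.png

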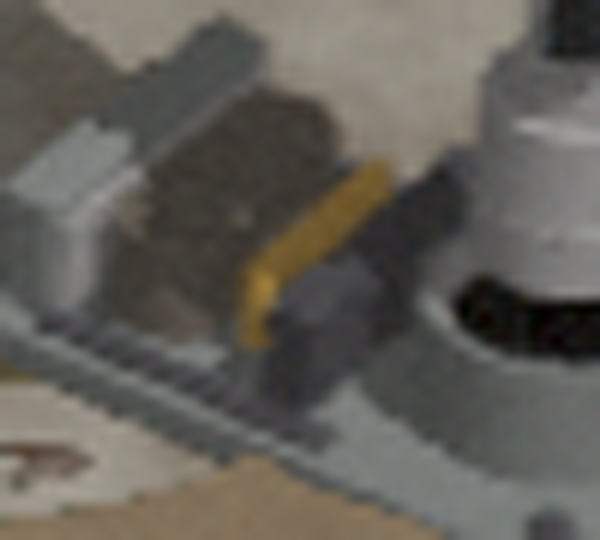

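View pics/s11z.png

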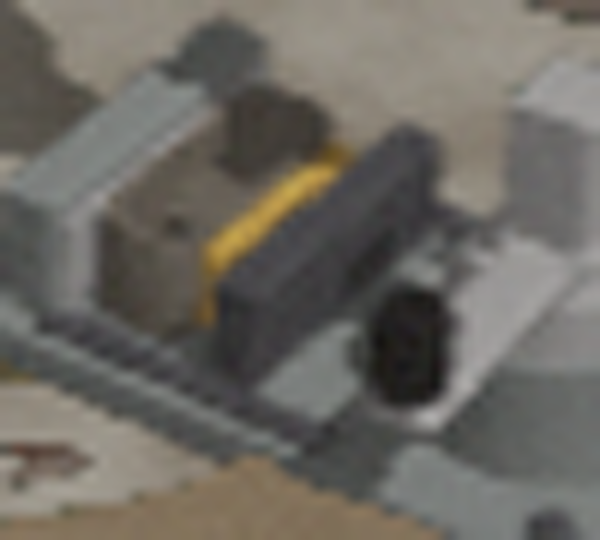

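View pics/w11z.png

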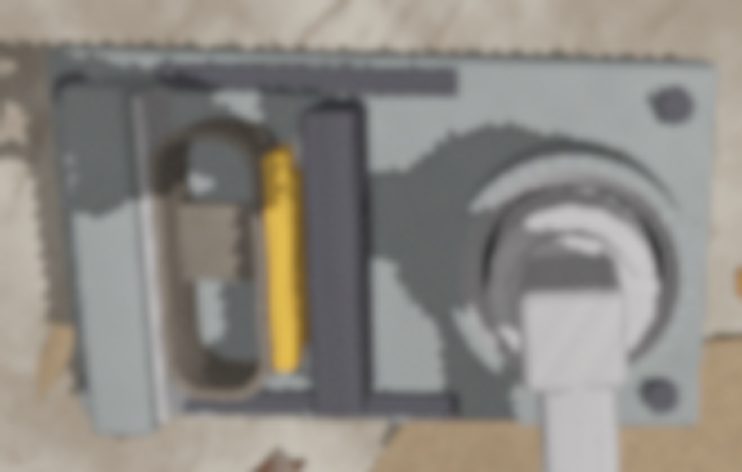

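Run:
```python
from h import *
d=cam('scene');c=cam('wrist')
f=lambda u,v:((u+.5)/12-.5+325,(v+.5)/12-.5+190)
a=onz(d,f(272,305),45);b=onz(d,f(214,280),45);print(a,b,b-a,np.linalg.norm(b-a))
g=lambda u,v:((u+.5)/4.5-.5+190,(v+.5)/4.5-.5+120)
ax=np.array([np.cos(np.radians(18.1)),np.sin(np.radians(18.1)),0])
w=np.array([459.6,-147.1,0])
for n,q,z in(('fixed inner',(148,250),50),('jaw fixed-side',(308,250),45),('jaw well-side',(360,250),45),('pad die side',(268,260),40),('die far',(165,260),44),('die pad side',(265,200),44)):
    print(n,((onz(c,g(*q),z)-w)@ax-55).round(1))
print(arm.read_state()['clock'])
```

```text
[497.67739242 -92.43522215  45.        ] [513.6877384  -87.01860241  45.        ] [16.01034598  5.41661974  0.        ] 16.90180309362699
fixed inner 52.3
jaw fixed-side 11.5
jaw well-side -2.3
pad die side 23.4
die far 50.0
die pad side 22.5
21.2833
```

```bash
python3 -c "
from bench import arm
print(arm.job_done()); s=arm.read_state(); print(s['clock'],s['contact_force'])"
```

```text
the job is handed in; nothing more can be done
None
the job is handed in; nothing more can be done
```

The job is handed in at about 21 s of the 64 s allowed: the crank is fully home in the well, the jaw is at its stop and the gripper is clear of everything.

- **Seating:** I lifted the crank off the orange stand and set it on the hidden hex with about 5 N of contact. Turning it clockwise, the hex popped up into the socket after about 36°. The foot then reached the floor at the predicted height (TCP at 94.8 mm).
- **Winding:** I wound about 77° clockwise. Torque climbed steeply from near the predicted stop angle to 1.1 N m, so I backed off the twist, opened the gripper and raised the hand straight up.
- **Last checks that agreed:**
  - The crank's head is within 1 px of where it should be when home.
  - The jaw travelled about 16.9 mm by picture, against 16 mm nominal.
  - The pad sits on the die and the die looks to be against the fixed jaw.
  - The tool read no contact force after release.
- **Checks that were weak or disagreed:**
  - The hand saw side moments of about 1.5 N m while winding; these vanished on release.
  - Torque read almost zero over most of the winding, below the expected 0.1 to 0.2 N m, although the jaw visibly moved.
  - One quick edge reading put the fixed jaw's face about 8 mm off its nominal position, which I took as a misjudged edge.
  - I did not re-measure the bystanders; no moves went near them.

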